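# Inspect a clock wheel under the hand magnifier

## Task

First stand the largest of the three brass clock wheels from the parts tray flat inside the rim of the round inspection stage and let go of it. Then draw the hand magnifier out of its leaning holder and hold it with its lens level and centred over that wheel, about 12 cm above the bench; finish while still holding it there, with nothing else carrying it. Leave the other two wheels and everything else on the bench where they are.

Things in the scene. Friction and masses are not known exactly. Their poses are not given: they have to be found in the camera images.
- wheel_large: the largest wheel, loose: brass toothed disc 46 mm across and 5 mm thick, with an upright steel arbor 10 mm in diameter on its centre; 40 mm high in all, about 75 g; stands on its disc in one of the three tray compartments, arbor up. Best gripped by the arbor from above. Origin: centre of the underside; z up the arbor
- tray: fixed open wooden parts tray, 84 mm (x) by 220 mm (y), 18 mm high, walls 5 mm, floor 5 mm thick; three compartments in a row along its y, 72 mm between their centres, one wheel in each. Origin: centre of the underside
- stage: fixed round steel inspection stage, 80 mm across at its foot, 62 mm above; flat top 16 mm above the bench inside a rim of 54 mm inner diameter that stands 3 mm higher. Origin: centre of the underside
- stage_top (a point): centre of the stage's flat top, 16 mm above the bench; z up
- magnifier: loose hand magnifier, about 100 g: straight handle, round lens on its end. x runs along the handle to the lens, y is the handle's width, z the lens's normal. Origin: on the handle's centre line, 90 mm from the lens centre, 85 mm from the free end; grip it here. Handle 12 mm wide (y), 10 mm thick (z). It starts in the holder, lens up, handle about 51 degrees up from level
- lens (a point): centre of the magnifier's lens, axes as the magnifier's. Lens ring 70 mm across, 8 mm thick, both faces alike; a steel neck 10 by 8 mm joins it to the wooden handle, which ends 60 mm from here. The mass centre of the whole lies on the handle about 78 mm from here
- holder: fixed: wooden base 85 (x) by 64 (y) by 12 mm high, with a black sleeve 21 mm wide outside, leaning 55 degrees up from level towards the holder's +x. The handle's free end sits 40 mm deep in it, 1 to 1.5 mm of play a side, and comes out straight along its own length. Mouth 45 mm below the magnifier's origin; fingers can close on the handle along y. Origin: centre of the underside
- wheel_medium: another loose brass wheel, toothed disc 36 mm across, same 10 mm arbor and 40 mm height; stays in the tray. Origin: centre of the underside; z up the arbor
- wheel_small: another loose brass wheel, toothed disc 28 mm across, same 10 mm arbor and 40 mm height; stays in the tray. Origin: centre of the underside; z up the arbor
- tin: bystander: round closed metal tin, 92 mm across, 28 mm high. Origin: centre of the underside
- loupe: bystander: black watchmaker's eyepiece standing on the bench, 38 mm across, 32 mm high. Origin: centre of the underside
- oil: bystander: small oil bottle with red cap, 26 mm across, 55 mm high. Origin: centre of the underside
- screwdriver: bystander: screwdriver lying on the bench, 150 mm long. Its x axis runs from handle to tip
- tweezers: bystander: steel tweezers lying on the bench, 125 mm long, 6 mm high. Origin: mid-length, underside; x runs to the tips
- case_ring: bystander: steel case ring lying flat, 48 mm across, 10 mm high. Origin: centre of the underside
Things that resemble listed ones, but are neither listed nor needed, are in the scene too. Leave any red look-alike of the stage alone.

How it is judged:
By the outcome, as a careful person would: the job done as asked, in the order asked, and still so for the second after the job is handed in, while the arm keeps its last pose, push and grip.
It also fails if it takes over 64 s, if anything falls off the work surface, if the arm or the gripper's body presses on something with over 40 N, if the wrist force passes 120 N, or if a joint passes its speed limit or range.

## Robot

A 6-joint arm with a two-finger parallel gripper is mounted at the origin on the work surface. World frame = base frame: x ahead of the robot, y to its left, z up, the work surface at z = 0. Lengths are in m, angles in degrees, forces in N, time in s.
With the tool pointing down it reaches from about 0.375 to 0.9 m from the base axis. Payload 3.1 kg.
Tool frame: the origin (TCP) lies at the very end of the fingers, on their centre line; the grasp point (between the pads) lies 19 mm behind it; z points along the fingers, y is the line along which they close (so a half turn about z gives the same grasp; the last joint's range is limited). The gripper opens to 87 mm and grips with 3 to 60 N. Pads are 19 mm wide; open, the fingers measure 117 mm over their backs; the gripper's body (75 mm by 190 mm) begins 51 mm behind the grasp point.
Start: joints at [-77.034, 30.224, 82.088, -0, 67.689, -10.227], TCP at [0.246, -0.574, 0.223] pointing down, gripper open.
Joint ranges: [-176.69, 176.69], [-43.24, 126.21], [12.49, 139.97], [-82, 262], [0, 151.66], [-163.58, 163.58]. Speed limits (degrees/s): [159.86, 159.86, 180, 180, 180, 180].

## Interface

Orientations are given as a 3x3 rotation matrix whose columns are the frame's x, y, z axes.
In Python, from rig import readout, viewer, ticket gives the robot as it stands.
- The arm moves only by the tool send_rows, never from a script. Its argument "moves" is a list of rows, each a list of 6 numbers: the shift along the tool's x, y, z in units of 250 mm (1.0 is 250 mm), then the turn, a rotation vector about the tool's x, y, z in units of 90 degrees (1.0 is 90 degrees). A call has 1 to 12 rows; each row is the pose to reach, as a shift and turn from the pose commanded when the call began, along the tool's axes at that moment; what a row does not reach only later rows make up. A row lasts 1/10 s, in which the tool goes at most 50 mm and 8.59 degrees, less where a joint would pass 70% of its speed; a pose out of reach is approached as far as the arm can. A call with a number of a shift or a turn outside -1 to 1 is refused whole. A call with a gripper value outside its range is refused whole. "grip" is the opening, from 0 (shut) to 1 (fully open), set as the call begins (left out, the last holds). The fingers move at their own pace and stop on an object; the grip force is fixed at half the most. Time passes only in rows, so rows that repeat a pose let the fingers close. It gives the time, the measured TCP pose, the force, the opening and the grip force at its end, in the units of the state.
- readout.read_state(): the state, without advancing time (a new reading comes with each control period).
- viewer.capture(name): name is "scene" or "top" or "wrist"; returns (picture, depth): 480x640x3 uint8, red, green, blue; 480x640 float32, m along the optical axis (not along the pixel's ray), 0 where there is no reading.
- viewer.camera_info(name): a dict with "fx", "fy", "cx", "cy" (pixels), "R" (3x3) and "t" (3): a world point X has camera coordinates R X + t; the wrist camera has in their place "tool_from_camera" (4x4, takes a point from camera to tool coordinates, whose origin is the TCP and whose axes are the flange's). Camera axes: x right, y down, z forward; pixel columns grow to the right and rows downward; lengths in m; the calibration is good to about 2 mm. A picture is of the moment at which its call begins: read the wrist's pose just before it. camera_info takes no time and is no camera call.
- ticket.hand_in(): hands the job in; it is judged then, once.
The state is a dict: "time_s": time; "joint_positions": joint angles; "qvel": joint speeds; "tau": joint torques, N m; "position": TCP position; "tcp_rot": TCP orientation; "force": force on the tool from outside, world axes, zero at the start; "moment": the same for the moment, N m; "opening": opening from 0.0 (shut) to 1.0 (fully open); "grasp_force": force on a finger pad.
Only numpy, scipy, OpenCV 4.12 (cv2) and the standard library are available. Lean on these libraries where they do the work, as an engineer would, in place of code of your own. Each camera call takes 0.05 s, during which the arm holds its last target. There are 200 camera calls.

## Working session

There is one attempt and no reset: what is moved stays moved. The work goes in short steps, Python scripts to look and compute and a tool call to move; the robot and the scene stay as the last step left them, time stands still between calls to the robot, and variables do not carry over. Pictures are saved under pics/ and viewed, at most 10 in all, crops included, and the job is handed in when it is done.

Besides the shell and the picture viewer there is one more tool, called after "Request:" by a JSON object that holds its "api" and its "payload". send_rows: Moves the arm, as the interface text tells. Shifts and turns lie within -1 to 1; 1 stands for 250 mm of shift or 90 degrees of turn. Its arguments: {"type":"object","properties":{"moves":{"type":"array"},"grip":{"type":"number"}},"required":["moves"]}

```bash
mkdir -p pics; ls
python3 - <<'E'
from rig import readout, viewer
import cv2, numpy as np
s=readout.read_state(); print(s['position'],s['time_s'])
for n in('scene','top'):
    p,d=viewer.capture(n); i=viewer.camera_info(n); print(n,i)
    np.savez(f'pics/{n}.npz',p=p,d=d); cv2.imwrite(f'pics/{n}.png',p[:,:,::-1])
E
```

```text
pics
[ 0.2460162  -0.57374232  0.22155356] 0.0
scene {'fx': 537.9334465625817, 'fy': 537.9334465625817, 'cx': 328.9139774145958, 'cy': 234.0258945999366, 'R': array([[ 0.79123766,  0.6114861 ,  0.00526433],
       [ 0.48607508, -0.62369086, -0.6121607 ],
       [-0.37104445,  0.48692346, -0.79071585]]), 't': array([-0.46460047, -0.1393308 ,  1.35736098])}
top {'fx': 559.4855679004243, 'fy': 559.4855679004243, 'cx': 315.6452364594435, 'cy': 241.00592707176045, 'R': array([[ 0.01131456, -0.99937633,  0.03345049],
       [-0.98781289, -0.01636445, -0.15478339],
       [ 0.15523425, -0.03129152, -0.98738198]]), 't': array([0.06406458, 0.56828144, 1.12281466])}
```

View pics/top.png

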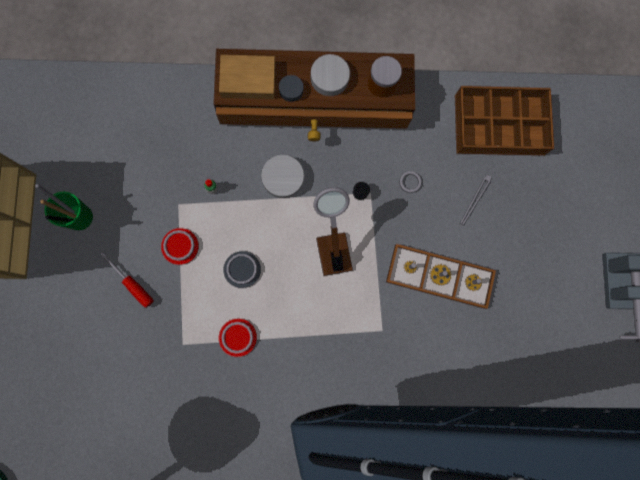

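View pics/scene.png

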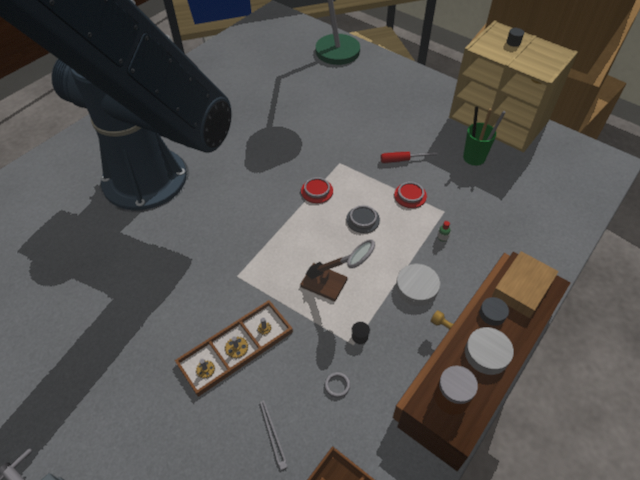

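The top view shows wheels at (410,267), (441,274) (the largest) and (474,282). The grey stage is at (241,268), the holder at (335,253) and the lens at (331,203). In the scene view the large wheel is at (236,347), the stage at (363,217) and the lens at (362,252).

```bash
cat > h.py <<'E'
import numpy as np, cv2
from rig import readout, viewer
def ray(i,u,v):
    d=i['R'].T@np.array([(u-i['cx'])/i['fx'],(v-i['cy'])/i['fy'],1.]); return -i['R'].T@i['t'],d
def onplane(i,u,v,z):
    o,d=ray(i,u,v); return o+d*(z-o[2])/d[2]
def tri(*rs):
    A=0;b=0
    for o,d in rs:
        d=d/np.linalg.norm(d);P=np.eye(3)-np.outer(d,d);A=A+P;b=b+P@o
    return np.linalg.solve(A,b)
E
python3 - <<'E'
from h import *
np.set_printoptions(precision=4,suppress=True)
s=readout.read_state(); print(s['tcp_rot'])
for n,boxes in(('top',((380,240,505,310),)),('scene',((170,295,300,395),))):
    z=np.load(f'pics/{n}.npz');p,d=z['p'],z['d'];i=viewer.camera_info(n)
    hsv=cv2.cvtColor(p,cv2.COLOR_RGB2HSV)
    x0,y0,x1,y1=boxes[0]
    m=cv2.inRange(hsv,(18,110,60),(32,255,255)); m2=np.zeros_like(m); m2[y0:y1,x0:x1]=m[y0:y1,x0:x1]
    m2=cv2.morphologyEx(m2,cv2.MORPH_CLOSE,np.ones((7,7)))
    for c in cv2.findContours(m2,0,2)[0]:
        if cv2.contourArea(c)>40:
            (u,v),ax,_=cv2.fitEllipse(cv2.convexHull(c)); print(n,'brass',u,v,ax,onplane(i,u,v,.010))
    # dark stage
    cx,cy=(241,268) if n=='top' else (363,217)
    g=cv2.cvtColor(p,cv2.COLOR_RGB2GRAY); w=np.zeros_like(g); w[cy-27:cy+27,cx-30:cx+30]=1
    for c in cv2.findContours(((g<130)&(w>0)).astype(np.uint8),0,2)[0]:
        if cv2.contourArea(c)>200:
            (u,v),ax,_=cv2.fitEllipse(c);print(n,'stage',u,v,ax,onplane(i,u,v,.010))
    # depth points
    def P(u,v):
        o,r=ray(i,u,v);return o+r*d[v,u]
    print(n,'stage depth',P(cx,cy))
o={'top':(300,175,375,285),'scene':(290,230,385,310)}
for n,(x0,y0,x1,y1) in o.items():
    p=np.load(f'pics/{n}.npz')['p'];cv2.imwrite(f'pics/c_{n}.png',cv2.resize(p[y0:y1,x0:x1,::-1],None,fx=5,fy=5,interpolation=cv2.INTER_CUBIC))
a=cv2.imread('pics/c_top.png');b=cv2.imread('pics/c_scene.png')
H=max(a.shape[0],b.shape[0]);c=np.zeros((H,a.shape[1]+b.shape[1],3),np.uint8);c[:a.shape[0],:a.shape[1]]=a;c[:b.shape[0],a.shape[1]:]=b
print(c.shape);cv2.imwrite('pics/c.png',c[:600,:])
c=c[:600];cv2.imwrite('pics/c.png',cv2.resize(c,None,fx=.9,fy=.9) )
E
```

```text
[[ 0.9192  0.3939 -0.0005]
 [ 0.3939 -0.9192  0.0019]
 [ 0.0003 -0.0019 -1.    ]]
top brass 473.00201416015625 282.18438720703125 (14.377410888671875, 15.884634971618652) [ 0.4889 -0.2669  0.01  ]
top brass 440.4779357910156 274.3711242675781 (19.574756622314453, 20.07709503173828) [ 0.5047 -0.1972  0.01  ]
top brass 409.8187255859375 266.79132080078125 (10.304089546203613, 11.258503913879395) [ 0.52   -0.1314  0.01  ]
top stage 242.9746551513672 269.21868896484375 (36.88955307006836, 40.35792541503906) [0.5095 0.2242 0.01  ]
top stage depth [0.512  0.2284 0.0108]
scene brass 205.1894073486328 369.0193786621094 (15.093454360961914, 18.038972854614258) [ 0.492 -0.267  0.01 ]
scene brass 236.29112243652344 346.9771423339844 (19.26412010192871, 22.44926643371582) [ 0.5072 -0.1966  0.01  ]
scene brass 263.9764404296875 327.8973388671875 (10.623485565185547, 12.316302299499512) [ 0.5223 -0.1316  0.01  ]
scene stage 362.04608154296875 220.11932373046875 (27.990201950073242, 33.81837844848633) [0.5151 0.2207 0.01  ]
scene stage depth [0.5133 0.2267 0.0144]
(550, 850, 3)
```

View pics/c.png

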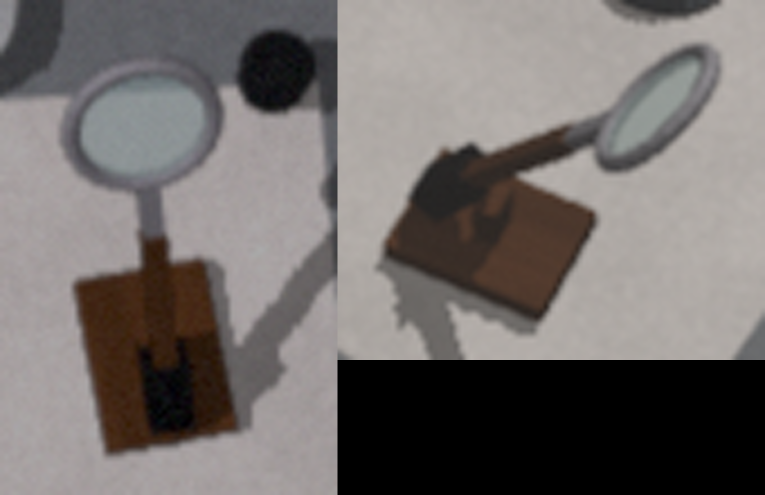

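The crop shows these points in source pixels. In the top view: lens centre (331.6,202.3), neck/handle joint (333.8,227.7), sleeve mouth (336.7,254.6). In the scene view: lens (361,253.6), joint (341.2,261.1), mouth (322.1,270).

Run:
```python
from h import *
np.set_printoptions(precision=4,suppress=True)
I={n:viewer.camera_info(n) for n in('top','scene')}
pts={}
for k,a,b in(('lens',(331.6,202.3),(361,253.6)),('joint',(333.8,227.7),(341.2,261.1)),('mouth',(336.7,254.6),(322.1,270))):
    pts[k]=tri(ray(I['top'],*a),ray(I['scene'],*b));print(k,pts[k])
for a,b in(('mouth','lens'),('joint','lens')):
    d=pts[b]-pts[a];L=np.linalg.norm(d);print(L,d/L,np.degrees(np.arcsin(d[2]/L)),np.degrees(np.arctan2(d[1],d[0])))
C=np.array([onplane(I['top'],300+x/4.5,175+y/4.5,.012) for x,y in((75,283),(205,262),(237,430),(108,453))]);print(C,C.mean(0))
e=C[0]-C[3]+C[1]-C[2];print(np.degrees(np.arctan2(e[1],e[0])))
# finger yaw for tray: current tool y dir
```

```text
lens [0.6249 0.0472 0.1595]
joint [0.5853 0.0394 0.1085]
mouth [0.5413 0.0303 0.047 ]
0.14119989951442893 [0.5922 0.1197 0.7968] 52.82909547334913 11.425247795728293
0.0650449163890219 [0.6094 0.1199 0.7838] 51.60713410586608 11.126894684294282
[[ 0.579   0.0689  0.012 ]
 [ 0.5902  0.0069  0.012 ]
 [ 0.5099 -0.0085  0.012 ]
 [ 0.4981  0.0524  0.012 ]] [0.5443 0.0299 0.012 ]
11.179362879617795
```

Request:
{"api": "send_rows", "payload": {"moves": [[0.2,-0.1,0,0,0,0],[0.4,-0.23,0,0,0,0],[0.6,-0.36,0,0,0,0],[0.776,-0.488,0,0,0,0],[0.776,-0.488,0,0,0,0]], "grip": 0.35}}

```text
time_s: 0.6
position: [0.3773, -0.3819, 0.222]
tcp_rot: [[0.918, 0.396, -0.001], [0.396, -0.918, 0.003], [0.0, -0.003, -1.0]]
force: [0.1, -0.2, -0.0]
opening: 0.631
grasp_force: 0.0
```

Request:
{"api": "send_rows", "payload": {"moves": [[0.2,-0.1,0,0,0,0.05],[0.4,-0.23,0.1,0,0,0.1],[0.6,-0.36,0.2,0,0,0.133],[0.776,-0.488,0.28,0,0,0.133],[0.776,-0.488,0.28,0,0,0.133],[0.776,-0.488,0.28,0,0,0.133],[0.776,-0.488,0.28,0,0,0.133]]}}

```text
time_s: 1.3
position: [0.5066, -0.1964, 0.1519]
tcp_rot: [[0.98, 0.197, -0.002], [0.197, -0.98, 0.0], [-0.001, -0.001, -1.0]]
force: [0.6, -0.4, 0.0]
opening: 0.353
grasp_force: 0.0
```

```bash
cat >> h.py <<'E'
def wrist():
    s=readout.read_state(); p,d=viewer.capture('wrist'); i=viewer.camera_info('wrist')
    T=np.eye(4);T[:3,:3]=s['tcp_rot'];T[:3,3]=s['position']
    M=np.linalg.inv(T@np.array(i['tool_from_camera'])); i=dict(i,R=M[:3,:3],t=M[:3,3]); return s,p,d,i
E
python3 - <<'E'
from h import *
np.set_printoptions(precision=4,suppress=True)
s,p,d,i=wrist();print(s['time_s'],s['position'],s['tcp_rot'],s['joint_positions'],s['opening'],s['force'])
cv2.imwrite('pics/w1.png',p[:,:,::-1]);np.savez('pics/w1.npz',p=p,d=d,R=i['R'],t=i['t'])
m=cv2.inRange(cv2.cvtColor(p,cv2.COLOR_RGB2HSV),(18,110,50),(32,255,255));m=cv2.morphologyEx(m,cv2.MORPH_CLOSE,np.ones((15,15)))
for c in cv2.findContours(m,0,2)[0]:
    if cv2.contourArea(c)>1500:
        (u,v),ax,_=cv2.fitEllipse(cv2.convexHull(c));print(u,v,ax,onplane(i,u,v,.010))
E
```

```text
1.3 [ 0.5066 -0.1964  0.1519] [[ 0.9803  0.1973 -0.0015]
 [ 0.1973 -0.9803  0.0005]
 [-0.0014 -0.0008 -1.    ]] [-32.9592  29.5671  97.7641  -0.0316  52.7576  45.6827] 0.3525122670690629 [ 0.6241 -0.3959  0.0077]
355.10595703125 470.0408935546875 (331.016845703125, 413.3542175292969) [ 0.2279 -0.294   0.01  ]
320.318359375 222.48471069335938 (47.24019241333008, 48.357215881347656) [ 0.5082 -0.1969  0.01  ]
```

View pics/w1.png

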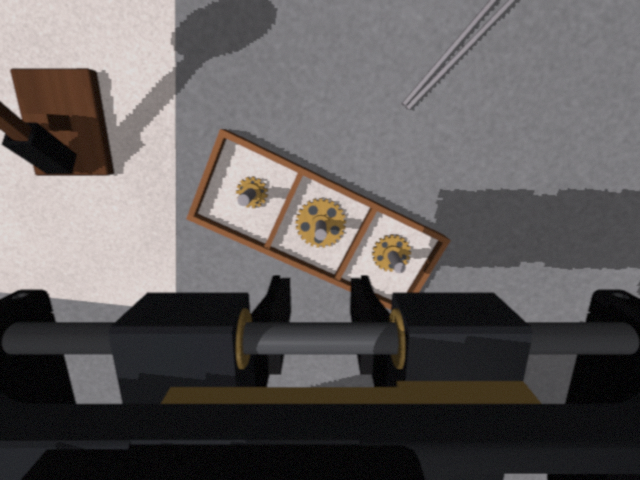

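The wrist view shows the large wheel at (320,222), which is world (0.508,-0.197), in agreement with the fixed cameras. Next I descend onto the arbor and grip it.

Request:
{"api": "send_rows", "payload": {"moves": [[0.005,0,0.15,0,0,0],[0.005,0,0.3,0,0,0],[0.005,0,0.42,0,0,0],[0.005,0,0.49,0,0,0],[0.005,0,0.52,0,0,0],[0.005,0,0.528,0,0,0],[0.005,0,0.528,0,0,0]]}}

```text
time_s: 2.05
position: [0.5083, -0.1983, 0.0213]
tcp_rot: [[0.981, 0.193, 0.001], [0.193, -0.981, -0.001], [0.001, 0.001, -1.0]]
force: [0.7, 0.2, 0.0]
opening: 0.347
grasp_force: 0.0
```

Request:
{"api": "send_rows", "payload": {"moves": [[0,0,0,0,0,0],[0,0,0,0,0,0],[0,0,0,0,0,0],[0,0,0,0,0,0],[0,0,0,0,0,0],[0,0,0,0,0,0]], "grip": 0.0}}

```text
time_s: 2.65
position: [0.5082, -0.1972, 0.0212]
tcp_rot: [[0.981, 0.195, 0.001], [0.195, -0.981, -0.0], [0.001, 0.001, -1.0]]
force: [-1.1, 0.1, 5.8]
opening: 0.109
grasp_force: 30.0
```

Request:
{"api": "send_rows", "payload": {"moves": [[0,0,-0.1,0,0,0],[0,0,-0.25,0,0,0],[0,0,-0.42,0,0,0],[0.03,-0.15,-0.56,0,0,0],[0.06,-0.33,-0.64,0,0,0],[0.1,-0.5,-0.64,0,0,0],[0.14,-0.67,-0.64,0,0,0],[0.152,-0.728,-0.64,0,0,0]]}}

```text
time_s: 3.45
position: [0.5085, -0.0075, 0.1805]
tcp_rot: [[0.98, 0.198, -0.001], [0.198, -0.98, 0.001], [-0.001, -0.002, -1.0]]
force: [-0.7, -0.4, -1.5]
opening: 0.107
grasp_force: 30.0
```

Request:
{"api": "send_rows", "payload": {"moves": [[0.04,-0.18,0,0,0,0],[0.08,-0.36,0,0,0,0],[0.11,-0.53,0,0,0,0],[0.14,-0.66,0,0,0,0],[0.152,-0.728,0,0,0,0],[0.152,-0.728,0,0,0,0],[0.152,-0.728,0,0,0,0]]}}

```text
time_s: 4.15
position: [0.5114, 0.1743, 0.1801]
tcp_rot: [[0.981, 0.196, -0.001], [0.196, -0.981, -0.001], [-0.001, 0.001, -1.0]]
force: [1.3, 0.0, -0.1]
opening: 0.101
grasp_force: 30.0
```

Run:
```python
from h import *
np.set_printoptions(precision=4,suppress=True)
s,p,d,i=wrist();print(s['time_s'],s['position'],s['joint_positions'],s['opening'],s['force'])
cv2.imwrite('pics/w2.png',p[:,:,::-1]);np.savez('pics/w2.npz',p=p,d=d,R=i['R'],t=i['t'])
u=i['R']@np.array([.512,.2255,.019])+i['t'];print(u[0]/u[2]*i['fx']+i['cx'],u[1]/u[2]*i['fy']+i['cy'])
```

```text
4.15 [0.5114 0.1743 0.1801] [ 6.9898 26.9993 96.7674 -0.0511 56.2873 85.7441] 0.10106391748905108 [ 1.2521  0.0283 -0.1176]
266.37993881179125 208.21450648950895
```

View pics/w2.png

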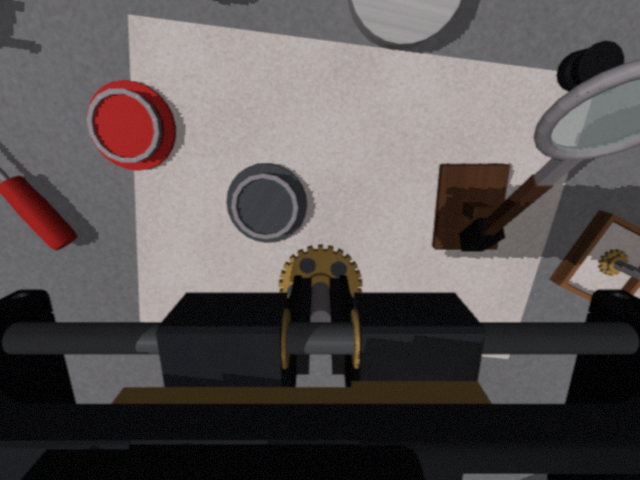

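The wrist view shows the grey stage's rim around (264,205) and the wheel hanging level in the fingers. I'll fit the rim next.

Run:
```python
from h import *
np.set_printoptions(precision=4,suppress=True)
z=np.load('pics/w2.npz');p=z['p'];i=dict(viewer.camera_info('wrist'),R=z['R'],t=z['t'])
g=cv2.cvtColor(p,cv2.COLOR_RGB2GRAY).astype(int)
print(g[205,222:308:3])
th=(g[205,240:290].mean()+g[205,226:304].max())/2
m=(g<th).astype(np.uint8);_,l=cv2.connectedComponents(m,connectivity=4);k=(l==l[205,264]).astype(np.uint8)
c=max(cv2.findContours(k,0,2)[0],key=cv2.contourArea);e=cv2.fitEllipse(c);print(th,e,cv2.contourArea(c))
for zz in(.019,.016):print(onplane(i,*e[0],zz))
```

```text
[173 170  66  98 120  44  65  65  65  62  64  65  63  59  61  62  62  61
  65  59  62  60  63  65 121  93  38  38  50]
102.33 ((263.9682312011719, 206.17166137695312), (54.9564208984375, 57.94673538208008), 122.87156677246094) 2493.0
[0.5135 0.228  0.019 ]
[0.5128 0.2284 0.016 ]
```

Request:
{"api": "send_rows", "payload": {"moves": [[0.025,-0.1,0,0,0,0],[0.048,-0.208,0,0,0,0],[0.048,-0.208,0.15,0,0,0],[0.048,-0.208,0.3,0,0,0],[0.048,-0.208,0.43,0,0,0],[0.048,-0.208,0.52,0,0,0],[0.048,-0.208,0.56,0,0,0],[0.048,-0.208,0.576,0,0,0],[0.048,-0.208,0.576,0,0,0],[0.048,-0.208,0.576,0,0,0]]}}

```text
time_s: 5.2
position: [0.5144, 0.228, 0.0377]
tcp_rot: [[0.981, 0.194, 0.002], [0.194, -0.981, 0.001], [0.002, -0.0, -1.0]]
force: [0.5, -0.4, -0.3]
opening: 0.105
grasp_force: 30.0
```

Run:
```python
from h import *
np.set_printoptions(precision=4,suppress=True)
s,p,d,i=wrist();print(s['time_s'],s['position'],s['opening'],s['force'])
q,_=viewer.capture('scene');t,_=viewer.capture('top')
I={'scene':q,'top':t}
for n,im in I.items():
    j=viewer.camera_info(n)
    hsv=cv2.cvtColor(im,cv2.COLOR_RGB2HSV);print(n)
a=cv2.resize(p[130:430,170:470,::-1],(400,400));c=cv2.resize(q[185:250,330:395,::-1],(400,400),interpolation=cv2.INTER_CUBIC)
cv2.imwrite('pics/w3.png',np.hstack([a,c]))
```

```text
5.2 [0.5144 0.228  0.0377] 0.10517822382274729 [ 0.4908 -0.4309 -0.3032]
scene
top
```

View pics/w3.png

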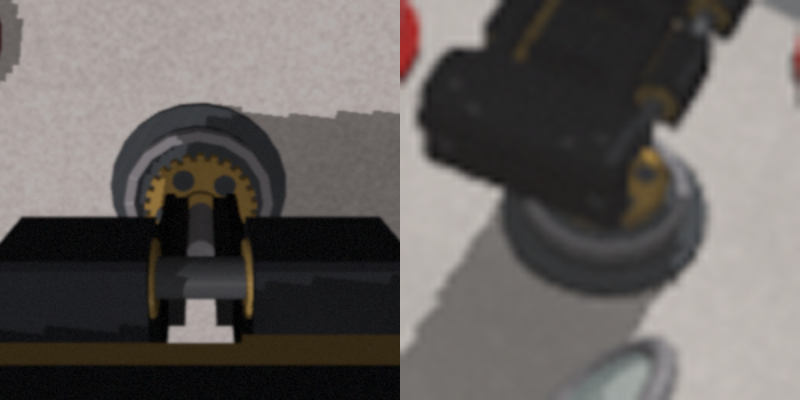

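Run:
```python
from h import *
np.set_printoptions(precision=4,suppress=True)
s,p,d,i=wrist()
def pr(X):
    c=i['R']@X+i['t'];return np.array([c[0]/c[2]*i['fx']+i['cx'],c[1]/c[2]*i['fy']+i['cy']])
pos=np.array(s['position']);x=np.array(s['tcp_rot'])[:,0];x[2]=0
print('pose',pos,'pred wheel front',pr(np.r_[pos[:2],.0265]+x*.023))
st=np.array([.513,.2278,0])
for r,z in((.027,.019),(.031,.019),(.040,.0)):print(r,pr(st+x*r+[0,0,z]))
for r,z in((.040,0),):print(pr(st+[0,0,z]))
# column profiles
for c in(316,320,324):print(c,cv2.cvtColor(p,cv2.COLOR_RGB2GRAY)[200:256,c],)
print([p[v,320].tolist() for v in range(218,256,2)])
```

```text
pose [0.5141 0.2282 0.0377] pred wheel front [318.382  245.0516]
0.027 [318.7981 235.7727]
0.031 [318.7841 228.6741]
0.04 [318.8996 205.2691]
[319.0163 268.9185]
316 [172 174 173 172 173 171 151  86  40  54  60  61  63  63  62  65  62  62
  62  63  61  60  58  45  31  32  41  43  52  67  72  74  74  73  74  66
  49  37  35  34  34  37  35  37  38  37  38  37  42  43  49  57  70  72
  70  70]
320 [171 173 173 172 170 164 137  74  42  59  62  64  62  60  60  60  63  61
  61  62  63  61  59  52  35  33  46  47  58  71  74  71  72  73  69  62
  46  37  32  35  37  38  38  37  39  41  48  61  69  69  67  65  72  71
  73  72]
324 [173 169 169 168 169 156 115  59  41  56  60  60  64  62  61  60  59  63
  59  61  54  53  49  47  34  28  40  44  47  61  67  73  73  72  75  71
  57  40  37  39  36  34  36  38  39  38  37  41  42  44  47  56  70  72
  73  72]
[[59, 62, 65], [60, 63, 67], [57, 59, 64], [33, 35, 37], [47, 45, 46], [60, 57, 59], [77, 73, 75], [74, 70, 74], [72, 68, 70], [46, 46, 49], [31, 32, 35], [36, 37, 39], [37, 38, 39], [44, 38, 29], [61, 47, 20], [85, 67, 34], [85, 65, 31], [90, 70, 36], [91, 71, 36]]
```

The prediction matches the picture within 2 px, so the wheel is centred to about 1 mm. Next I lower it and release.

Request:
{"api": "send_rows", "payload": {"moves": [[-0.002,0,0.008,0,0,0],[-0.004,0,0.014,0,0,0],[-0.004,0,0.018,0,0,0],[-0.004,0,0.021,0,0,0],[-0.004,0,0.021,0,0,0],[-0.004,0,0.021,0,0,0]]}}

```text
time_s: 6.0
position: [0.512, 0.2279, 0.0322]
tcp_rot: [[0.981, 0.195, -0.0], [0.195, -0.981, -0.0], [-0.0, 0.0, -1.0]]
force: [-1.3, -1.3, 6.2]
opening: 0.105
grasp_force: 30.0
```

Request:
{"api": "send_rows", "payload": {"moves": [[0,0,0,0,0,0],[0,0,0,0,0,0],[0,0,0,0,0,0],[0,0,0,0,0,0]], "grip": 0.3}}

```text
time_s: 6.4
position: [0.5123, 0.2279, 0.0311]
tcp_rot: [[0.981, 0.195, -0.0], [0.195, -0.981, -0.0], [-0.0, 0.0, -1.0]]
force: [-0.7, -0.2, 0.2]
opening: 0.289
grasp_force: 0.0
```

Request:
{"api": "send_rows", "payload": {"moves": [[0,0,-0.04,0,0,0],[0,0,-0.12,0,0,0],[0,0,-0.25,0,0,0],[0,0,-0.42,0,0,0],[0,0,-0.6,0,0,0],[0,0,-0.7,0,0,0],[0,0,-0.7,0,0,0]]}}

```text
time_s: 7.1
position: [0.5152, 0.2286, 0.2114]
tcp_rot: [[0.981, 0.195, 0.01], [0.195, -0.981, 0.002], [0.011, -0.0, -1.0]]
force: [-0.5, -0.1, -0.0]
opening: 0.301
grasp_force: 0.0
```

Run:
```python
from h import *
np.set_printoptions(precision=4,suppress=True)
s,p,d,i=wrist();print(s['time_s'],s['position'],s['tcp_rot'],s['joint_positions'],s['opening'],s['force'])
cv2.imwrite('pics/w4.png',p[:,:,::-1])
m=cv2.inRange(cv2.cvtColor(p,cv2.COLOR_RGB2HSV),(18,110,50),(32,255,255));m[290:]=0;m=cv2.morphologyEx(m,cv2.MORPH_CLOSE,np.ones((15,15)))
for c in cv2.findContours(m,0,2)[0]:
    if cv2.contourArea(c)>400:
        (u,v),ax,_=cv2.fitEllipse(cv2.convexHull(c));print(u,v,ax,onplane(i,u,v,.021))
# magnifier grasp target
lens=np.array([.6249,.0472,.1595]);
for el in(51,):
    e,a=np.radians(el),np.radians(11.2);h=np.array([np.cos(e)*np.cos(a),np.cos(e)*np.sin(a),np.sin(e)])
    y=np.array([-np.sin(a),np.cos(a),0]); 
    zt=np.array([np.sin(e)*np.cos(a),np.sin(e)*np.sin(a),-np.cos(e)]);yt=-y;xt=np.cross(yt,zt)
    o=lens-.09*h;tcp=o+.019*zt;pre=tcp-.10*zt
    R=np.array(s['tcp_rot']);Rt=np.stack([xt,yt,zt],1);P=np.array(s['position'])
    print('h',h,xt,'o',o,'tcp',tcp,'pre',pre,R.T@(pre-P)/.25, cv2.Rodrigues(R.T@Rt)[0].ravel()/(np.pi/2))
```

```text
7.1 [0.5152 0.2286 0.2114] [[ 0.9808  0.1948  0.0103]
 [ 0.1948 -0.9808  0.0024]
 [ 0.0105 -0.0003 -0.9999]] [12.5704 26.0327 92.1683  0.0037 61.1949 91.3343] 0.3010240960550831 [-0.5282 -0.1444 -0.0098]
320.3487548828125 217.44976806640625 (42.564144134521484, 43.5226936340332) [0.512 0.227 0.021]
h [0.6173 0.1222 0.7771] [0.6173 0.1222 0.7771] o [0.5693 0.0362 0.0896] tcp [0.5838 0.0391 0.0776] pre [0.5076 0.024  0.1405] [-0.1922  0.7971  0.2814] [-0.0004  0.56    0.0003]
```

View pics/w4.png

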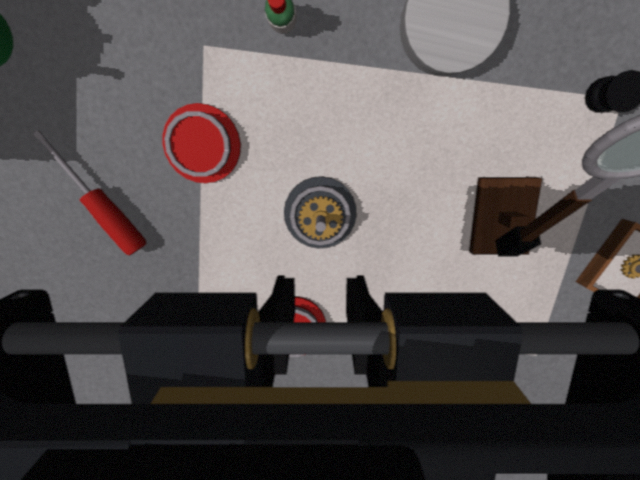

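The wrist view shows the large wheel seated inside the rim at (320,217), world (0.512,0.227). Next is the magnifier.

Request:
{"api": "send_rows", "payload": {"moves": [[-0.04,0.08,0.03,0,0.07,0],[-0.08,0.2,0.06,0,0.15,0],[-0.12,0.34,0.1,0,0.24,0],[-0.15,0.48,0.15,0,0.33,0],[-0.17,0.62,0.2,0,0.42,0],[-0.19,0.73,0.25,0,0.5,0],[-0.192,0.797,0.281,0,0.55,0],[-0.192,0.797,0.281,0,0.56,0],[-0.192,0.797,0.281,0,0.56,0],[-0.192,0.797,0.281,0,0.56,0]], "grip": 0.45}}

```text
time_s: 8.15
position: [0.4929, 0.1364, 0.157]
tcp_rot: [[0.827, 0.287, 0.483], [0.168, -0.947, 0.275], [0.536, -0.147, -0.831]]
force: [-0.5, -0.1, 0.6]
opening: 0.453
grasp_force: 0.0
```

Run:
```python
from h import *
np.set_printoptions(precision=4,suppress=True)
s,p,d,i=wrist();print(s['time_s'],s['position'],s['tcp_rot'],s['joint_positions'],s['opening'],s['force'])
cv2.imwrite('pics/w5.png',p[:,:,::-1]);np.savez('pics/w5.npz',p=p,d=d,R=i['R'],t=i['t'])
for X in([.6249,.0472,.1595],[.5853,.0394,.1085],[.5413,.0303,.047],[.5693,.0362,.0896]):
    c=i['R']@np.array(X)+i['t'];print(c[0]/c[2]*i['fx']+i['cx'],c[1]/c[2]*i['fy']+i['cy'],c[2])
```

```text
8.15 [0.4929 0.1364 0.157 ] [[ 0.8271  0.2873  0.4831]
 [ 0.1679 -0.9465  0.2754]
 [ 0.5364 -0.1467 -0.8311]] [ -9.9283  24.4843 126.8938  86.4336  20.8114 -15.4163] 0.4531649830744601 [-0.4711 -0.105   0.5567]
545.4308101791434 100.9495432101165 0.1860800006938632
512.712624991782 205.58180782080478 0.22409986749407984
485.9725909831559 287.8003448209924 0.2708469771233072
503.3919068464355 237.78044130996457 0.23782865022617167
```

View pics/w5.png

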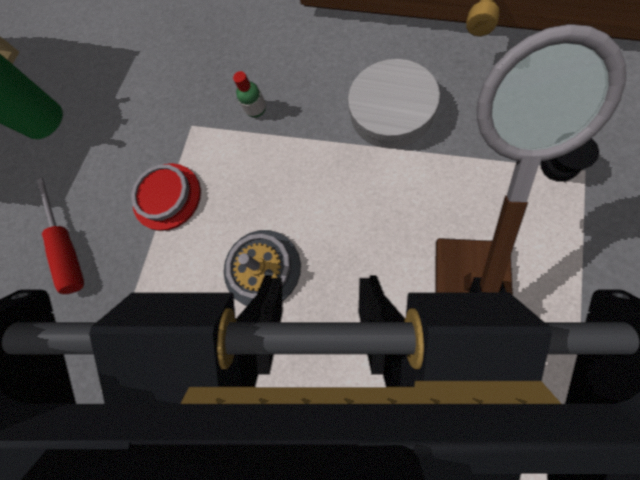

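The wrist view shows the lens ring at about (551,92) and the joint at (513,202), within about 3 mm of the prediction. The 51° tilt drives the wrist into a singularity (j5 falling, j4 swinging). I'll grip with a smaller tilt instead, since the handle may sit at any angle between the pads.

```bash
cat > g.py <<'E'
from h import *
np.set_printoptions(precision=4,suppress=True)
def Rt(tilt,yaw):
    e,a=np.radians(tilt),np.radians(yaw)
    z=np.array([np.sin(e)*np.cos(a),np.sin(e)*np.sin(a),-np.cos(e)]);y=np.array([np.sin(a),-np.cos(a),0])
    return np.stack([np.cross(y,z),y,z],1)
def rel(s,P,R):
    R0=np.array(s['tcp_rot']);return R0.T@(np.array(P)-s['position'])/.25, cv2.Rodrigues(R0.T@R)[0].ravel()/(np.pi/2)
E
python3 - <<'E'
from g import *
print(np.array(viewer.camera_info('wrist')['tool_from_camera']))
z=np.load('pics/w5.npz');w=dict(viewer.camera_info('wrist'),R=z['R'],t=z['t'])
I={n:viewer.camera_info(n) for n in('top','scene')}
L=tri(ray(I['top'],331.6,202.3),ray(I['scene'],361,253.6),ray(w,551,92))
J=tri(ray(I['top'],333.8,227.7),ray(I['scene'],341.2,261.1),ray(w,513,202))
M=np.array([.5413,.0303,.047])
for a,b in((J,L),(M,L)):
    h=b-a;n=np.linalg.norm(h);h/=n;print(a,b,n,np.degrees([np.arcsin(h[2]),np.arctan2(h[1],h[0])]))
s=readout.read_state();P=np.array(s['position'])
print(rel(s,[.5,.10,.19],Rt(15,11.3)))
E
```

```text
[[-0.0011 -0.957  -0.2902  0.0796]
 [ 1.     -0.001  -0.0005  0.0011]
 [ 0.0002 -0.2902  0.957  -0.1623]
 [ 0.      0.      0.      1.    ]]
[0.586  0.0394 0.1096] [0.6258 0.0465 0.1629] 0.0668710799565406 [52.7829 10.0941]
[0.5413 0.0303 0.047 ] [0.6258 0.0465 0.1629] 0.14431166340986137 [53.4106 10.8774]
(array([ 0.0771,  0.1234, -0.1372]), array([-0.1106, -0.1917,  0.0182]))
```

Request:
{"api": "send_rows", "payload": {"moves": [[0.02,0.03,-0.03,-0.03,-0.05,0.0],[0.04,0.06,-0.07,-0.06,-0.1,0.01],[0.06,0.09,-0.1,-0.09,-0.15,0.02],[0.077,0.123,-0.137,-0.11,-0.19,0.018],[0.077,0.123,-0.137,-0.11,-0.192,0.018],[0.077,0.123,-0.137,-0.11,-0.192,0.018],[0.077,0.123,-0.137,-0.11,-0.192,0.018],[0.077,0.123,-0.137,-0.11,-0.192,0.018],[0.077,0.123,-0.137,-0.11,-0.192,0.018]]}}

```text
time_s: 9.1
position: [0.5013, 0.1017, 0.1917]
tcp_rot: [[0.946, 0.198, 0.255], [0.191, -0.98, 0.053], [0.261, -0.002, -0.965]]
force: [0.1, 0.0, -0.5]
opening: 0.452
grasp_force: 0.0
```

Run:
```python
from g import *
s=readout.read_state();print(s['time_s'],s['position'],s['tcp_rot'],s['joint_positions'])
```

```text
9.1 [0.5013 0.1017 0.1917] [[ 0.9463  0.1983  0.2553]
 [ 0.1911 -0.9801  0.0532]
 [ 0.2607 -0.0015 -0.9654]] [ -3.4824  19.4008 111.3805   6.8989  34.809   69.9205]
```

Run:
```python
from g import *
s=readout.read_state();R=Rt(18,11)
e,a=np.radians(51.5),np.radians(11);h=np.array([np.cos(e)*np.cos(a),np.cos(e)*np.sin(a),np.sin(e)])
o=np.array([.6255,.047,.161])-.09*h;tcp=o+.019*R[:,2]
print(o,tcp,rel(s,tcp-.085*R[:,2],R))
```

```text
[0.5705 0.0363 0.0906] [0.5763 0.0374 0.0725] (array([0.0931, 0.3108, 0.1835]), array([-0.0023,  0.0321,  0.0044]))
```

Request:
{"api": "send_rows", "payload": {"moves": [[0,0.1,0,0,0.01,0],[0.03,0.2,0.06,0,0.02,0],[0.07,0.28,0.12,0,0.03,0],[0.093,0.311,0.17,0,0.032,0.004],[0.093,0.311,0.184,0,0.032,0.004],[0.093,0.311,0.184,0,0.032,0.004],[0.093,0.311,0.184,0,0.032,0.004]]}}

```text
time_s: 9.8
position: [0.5503, 0.0328, 0.1539]
tcp_rot: [[0.933, 0.193, 0.302], [0.182, -0.981, 0.062], [0.309, -0.003, -0.951]]
force: [-0.1, 0.4, 0.1]
opening: 0.451
grasp_force: 0.0
```

Run:
```python
from g import *
s,p,d,i=wrist();print(s['time_s'],s['position'],s['tcp_rot'],s['joint_positions'])
cv2.imwrite('pics/w6.png',p[:,:,::-1]);np.savez('pics/w6.npz',p=p,d=d,R=i['R'],t=i['t'])
print(rel(s,[.5763,.0374,.0725],Rt(18,11)))
for X in([.6255,.047,.161],[.586,.0394,.1096],[.5413,.0303,.047],[.5705,.0363,.0906]):
    c=i['R']@np.array(X)+i['t'];print(c[0]/c[2]*i['fx']+i['cx'],c[1]/c[2]*i['fy']+i['cy'],c[2])
```

```text
9.8 [0.5503 0.0328 0.1539] [[ 0.9335  0.1927  0.3025]
 [ 0.1823 -0.9813  0.0625]
 [ 0.3088 -0.0032 -0.9511]] [-12.3035  25.5174 110.3046  15.2492  28.5044  54.1915]
(array([-0.0001,  0.0032,  0.3422]), array([-0.0023,  0.0001,  0.0005]))
319.2553118202786 141.9671781505433 0.17250768344336576
319.5766406303155 227.68101771715448 0.22311866919689918
320.42346583223554 286.8022631431853 0.28482110940056615
319.8230807260189 251.6288856396598 0.24180838744497096
```

View pics/w6.png

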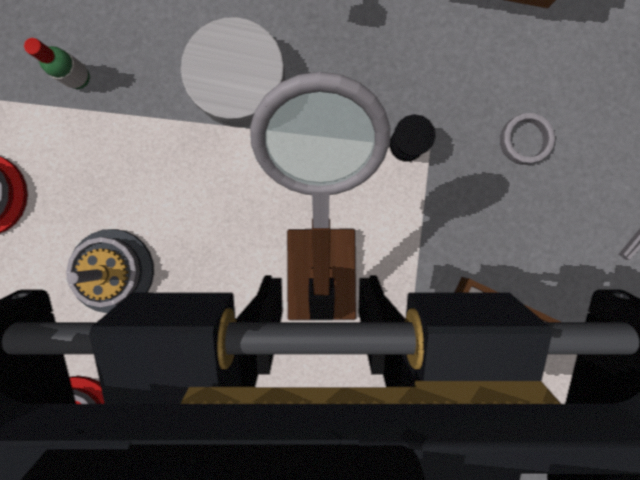

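The lens is at (320,133) and the handle runs straight down column 320, centred between the fingers. I'll descend along the tool axis and grip.

Request:
{"api": "send_rows", "payload": {"moves": [[0,0.001,0.08,0,0,0],[0,0.002,0.18,0,0,0],[0,0.003,0.26,0,0,0],[0,0.003,0.31,0,0,0],[0,0.003,0.335,0,0,0],[0,0.003,0.342,0,0,0],[0,0.003,0.342,0,0,0],[0,0.003,0.342,0,0,0]]}}

```text
time_s: 10.65
position: [0.5778, 0.0363, 0.0737]
tcp_rot: [[0.933, 0.192, 0.305], [0.182, -0.981, 0.061], [0.311, -0.002, -0.95]]
force: [0.2, 0.2, 0.8]
opening: 0.447
grasp_force: 0.0
```

Request:
{"api": "send_rows", "payload": {"moves": [[0,0,0,0,0,0],[0,0,0,0,0,0],[0,0,0,0,0,0],[0,0,0,0,0,0],[0,0,0,0,0,0],[0,0,0,0,0,0]], "grip": 0.0}}

```text
time_s: 11.25
position: [0.5776, 0.0365, 0.073]
tcp_rot: [[0.933, 0.191, 0.304], [0.181, -0.982, 0.062], [0.31, -0.003, -0.951]]
force: [-0.6, 0.7, 0.7]
opening: 0.132
grasp_force: 30.0
```

Run:
```python
from g import *
s=readout.read_state();print(s['time_s'],s['position'],s['tcp_rot'],s['joint_positions'],s['force'],s['moment'],s['opening'])
R=np.array(s['tcp_rot'])
for el in(52,55):
    e,a=np.radians(el),np.radians(11);h=np.array([np.cos(e)*np.cos(a),np.cos(e)*np.sin(a),np.sin(e)]);print(R.T@h*.06/.25)
```

```text
11.25 [0.5776 0.0365 0.073 ] [[ 0.9332  0.1914  0.3042]
 [ 0.1811 -0.9815  0.0618]
 [ 0.3104 -0.0026 -0.9506]] [-11.1503  35.852  109.6607  21.5811  18.9558  48.3432] [-0.5973  0.7013  0.7465] [ 0.1936  0.1479 -0.0021] 0.13244443504558762
[ 0.1992 -0.0004 -0.1339]
[ 0.1919 -0.0004 -0.1441]
```

Request:
{"api": "send_rows", "payload": {"moves": [[0.013,0,-0.009,0,0,0],[0.033,0,-0.023,0,0,0],[0.052,0,-0.037,0,0,0],[0.072,0,-0.051,0,0,0],[0.072,0,-0.051,0,0,0]]}}

```text
time_s: 11.75
position: [0.592, 0.0387, 0.0917]
tcp_rot: [[0.932, 0.192, 0.307], [0.182, -0.981, 0.061], [0.313, -0.001, -0.95]]
force: [0.3, -0.1, -0.7]
opening: 0.136
grasp_force: 30.0
```

Request:
{"api": "send_rows", "payload": {"moves": [[0.03,0,-0.021,0,0,0],[0.07,0,-0.05,0,0,0],[0.11,0,-0.078,0,0,0],[0.15,0,-0.106,0,0,0],[0.18,0,-0.14,0,0,0],[0.2,0,-0.25,0,0,0],[0.2,0,-0.37,0,0,0],[0.2,0,-0.45,0,0,0],[0.2,0,-0.45,0,0,0],[0.2,0,-0.45,0,0,0]]}}

```text
time_s: 12.75
position: [0.6028, 0.041, 0.2132]
tcp_rot: [[0.933, 0.192, 0.304], [0.181, -0.981, 0.061], [0.311, -0.002, -0.951]]
force: [-0.6, -0.1, -1.2]
opening: 0.131
grasp_force: 30.0
```

Run:
```python
from g import *
s,p,d,i=wrist();print(s['time_s'],s['position'],s['tcp_rot'],s['joint_positions'],s['force'],s['opening'])
np.savez('pics/w7.npz',p=p,d=d,R=i['R'],t=i['t'])
R=np.array(s['tcp_rot']);o=s['position']-.019*R[:,2]
# lens pixels: ring contour in wrist image; glass colour
hsv=cv2.cvtColor(p,cv2.COLOR_RGB2HSV);g=cv2.cvtColor(p,cv2.COLOR_RGB2GRAY)
for el in(49,51,53):
    e=np.radians(el);h=np.array([np.cos(e)*np.cos(.192),np.cos(e)*np.sin(.192),np.sin(e)]);
    c=i['R']@(o+.09*h)+i['t'];print(el,(c[0]/c[2]*i['fx']+i['cx'],c[1]/c[2]*i['fy']+i['cy']))
# depth points of the near things -> tool frame
v,u=np.nonzero((d>.05)&(d<.235));ok=v<290;v,u=v[ok],u[ok]
C=np.stack([(u-i['cx'])/i['fx']*d[v,u],(v-i['cy'])/i['fy']*d[v,u],d[v,u]]);T=np.array(i['tool_from_camera']);X=(T[:3,:3]@C).T+T[:3,3]
k=(X[:,0]>.015)&(abs(X[:,1])<.045)&(X[:,2]<.03);X=X[k];print(k.sum(),X.min(0),X.max(0))
np.save('pics/X.npy',X)
c,sv,Vt=None,None,None
r=X[X[:,0]>.04];m=r.mean(0);U=np.linalg.svd(r-m,full_matrices=False);print(m,U[1]/np.sqrt(len(r)),U[2])
```

```text
12.75 [0.6028 0.041  0.2132] [[ 0.9331  0.1916  0.3045]
 [ 0.1815 -0.9815  0.0614]
 [ 0.3106 -0.002  -0.9505]] [-10.0682  23.3716  99.9184  10.1339  40.2393  62.1077] [-0.6436 -0.0858 -1.162 ] 0.1309680867157263
49 (np.float64(315.91015067086323), np.float64(141.63080390252605))
51 (np.float64(315.79397613060195), np.float64(148.44092796597957))
53 (np.float64(315.6775005708794), np.float64(155.91914017003842))
51897 [ 0.02   -0.0333 -0.0888] [ 0.1036  0.0363 -0.0291]
[ 0.0794  0.0014 -0.0725] [0.0172 0.0166 0.0012] [[ 0.8351 -0.0166 -0.5498]
 [ 0.0173  0.9998 -0.0039]
 [-0.5498  0.0062 -0.8353]]
```

Run:
```python
from g import *
X=np.load('pics/X.npy');h=np.array([.8351,-.0166,-.5498]);n=np.array([.5498,-.0062,.8353]);y=np.array([.0173,.9998,-.0039])
q=X-[0,0,-.019];a,b,c=q@h,q@y,q@n
print('h max',np.sort(a)[[-50,-5]],'y at mid',b.min(),b.max())
k=a>.058;print('mid width rows',[(t,b[abs(a-t)<.001].min(),b[abs(a-t)<.001].max()) for t in(.07,.08,.09,.1,.11)]);print('n pct',np.percentile(c[k],[2,20,50,80,98]))
(m,r)=cv2.minEnclosingCircle(np.stack([a[k],b[k]],1).astype(np.float32));print(m,r)
```

```text
h max [0.1225 0.1227] y at mid -0.03183113062843044 0.0378003737218083
mid width rows [(0.07, np.float64(-0.02584932416508353), np.float64(0.03191179755143226)), (0.08, np.float64(-0.030342063953245107), np.float64(0.03662678372659265)), (0.09, np.float64(-0.03167562109177819), np.float64(0.037431509589627994)), (0.1, np.float64(-0.029630410544048677), np.float64(0.0354229063119521)), (0.11, np.float64(-0.02419186901248062), np.float64(0.030121946069385157))]
n pct [-0.0034 -0.0022 -0.0007 -0.0001  0.0008]
(0.08807399123907089, 0.0028696635272353888) 0.03493640199303627
```

```bash
cat >> g.py <<'E'
def lensgoal(s,Lw,yaw,h=(.8351,-.0166,-.5498),n=(.5498,-.0062,.8353),L=None):
    h=np.array(h);n=np.array(n);h/=np.linalg.norm(h);n=n-h*(n@h);n/=np.linalg.norm(n);y=np.cross(n,h)
    if L is None: L=np.array([0,0,-.019])+.088*h-.0029*y*np.sign(y[1])*-1
    a=np.radians(yaw);H=np.array([np.cos(a),np.sin(a),0]);N=np.array([0,0,-1.]);Y=np.cross(N,H)
    R=np.stack([H,Y,N],1)@np.stack([h,y,n],1).T
    P=np.array(Lw)-R@L; return P,R,rel(s,P,R)
E
python3 - <<'E'
from g import *
s=readout.read_state()
for z in(.2,):print(lensgoal(s,[.5125,.2273,z],12))
E
```

```text
(array([0.4156, 0.2097, 0.1841]), array([[ 0.8205,  0.1916, -0.5386],
       [ 0.1567, -0.9814, -0.1105],
       [-0.5498,  0.0062, -0.8353]]), (array([-0.6101, -0.8051, -0.0775]), array([-0.0058, -0.5706,  0.0008])))
```

Request:
{"api": "send_rows", "payload": {"moves": [[-0.05,-0.06,0,0,-0.05,0],[-0.12,-0.15,-0.02,0,-0.12,0],[-0.19,-0.25,-0.04,0,-0.19,0],[-0.26,-0.35,-0.06,0,-0.26,0],[-0.33,-0.45,-0.07,0,-0.33,0],[-0.4,-0.55,-0.08,0,-0.4,0],[-0.48,-0.65,-0.08,0,-0.47,0],[-0.55,-0.73,-0.08,-0.005,-0.53,0],[-0.6,-0.79,-0.078,-0.006,-0.56,0],[-0.61,-0.805,-0.078,-0.006,-0.571,0],[-0.61,-0.805,-0.078,-0.006,-0.571,0],[-0.61,-0.805,-0.078,-0.006,-0.571,0]]}}

```text
time_s: 14.0
position: [0.4168, 0.209, 0.1848]
tcp_rot: [[0.822, 0.192, -0.536], [0.157, -0.981, -0.111], [-0.548, 0.007, -0.837]]
force: [1.0, 1.2, -1.6]
opening: 0.135
grasp_force: 30.0
```

Run:
```python
from g import *
s,p,d,i=wrist();print(s['time_s'],s['position'],s['joint_positions'],s['force'],s['opening'])
g=lensgoal(s,[.5125,.2273,.2],12);print(g[2])
v,u=np.nonzero((d>.05)&(d<.235));ok=v<290;v,u=v[ok],u[ok]
C=np.stack([(u-i['cx'])/i['fx']*d[v,u],(v-i['cy'])/i['fy']*d[v,u],d[v,u]]);T=np.array(i['tool_from_camera']);X=(T[:3,:3]@C).T+T[:3,3]
k=(X[:,0]>.04)&(abs(X[:,1])<.045)&(X[:,2]<.0);r=X[k];m=r.mean(0);U=np.linalg.svd(r-m,full_matrices=False);print(m,U[2])
t,D=viewer.capture('top');q,_=viewer.capture('scene');np.savez('pics/f.npz',t=t,D=D,q=q)
I=viewer.camera_info('top')
for n,X in(('lens',[.5125,.2273,.2]),('wheel',[.5125,.2273,.021])):
  for nm in('top','scene'):
    J=viewer.camera_info(nm);c=J['R']@np.array(X)+J['t'];print(n,nm,c[0]/c[2]*J['fx']+J['cx'],c[1]/c[2]*J['fy']+J['cy'])
a=cv2.resize(t[215:315,190:290,::-1],(400,400));b=cv2.resize(q[130:250,300:420,::-1],(400,400));cv2.imwrite('pics/f.png',np.hstack([a,b]))
```

```text
14.0 [0.4168 0.209  0.1848] [12.552  36.5364 85.8763  0.4568 90.8011 91.4561] [ 0.9933  1.2279 -1.5611] 0.13469856361321056
(array([-0.002 , -0.0038,  0.0046]), array([ 0.0008, -0.0015,  0.    ]))
[ 0.0797  0.0014 -0.0723] [[ 0.8351 -0.0244 -0.5495]
 [ 0.0241  0.9997 -0.0079]
 [-0.5495  0.0067 -0.8355]]
lens top 231.19679690498987 256.3424239706397
lens scene 367.8044650309635 159.84347709329347
wheel top 241.05230472406586 267.2324809105063
wheel scene 363.03833717422 214.9026337170677
```

Run:
```python
from g import *
s=readout.read_state();print(lensgoal(s,[.5125,.2273,.12],12)[2])
```

```text
(array([ 0.174 , -0.0063,  0.2742]), array([ 0.0004, -0.0019, -0.0003]))
```

Request:
{"api": "send_rows", "payload": {"moves": [[0.03,0,0.04,0,0,0],[0.07,0,0.1,0,0,0],[0.11,-0.003,0.17,0,0,0],[0.145,-0.005,0.225,0,0,0],[0.165,-0.006,0.26,0,0,0],[0.174,-0.006,0.274,0,0,0],[0.174,-0.006,0.274,0,0,0],[0.174,-0.006,0.274,0,0,0]]}}

```text
time_s: 14.95
position: [0.4152, 0.2103, 0.1039]
tcp_rot: [[0.821, 0.193, -0.537], [0.158, -0.981, -0.111], [-0.548, 0.007, -0.836]]
force: [0.0, -0.4, -0.9]
opening: 0.133
grasp_force: 30.0
```

Run:
```python
from g import *
s,p,d,i=wrist();print(s['time_s'],s['position'],s['force'],s['opening'])
print(lensgoal(s,[.5125,.2273,.12],12)[2])
t,D=viewer.capture('top');q,_=viewer.capture('scene')
for n,X in(('lens',[.5125,.2273,.12]),('wheel',[.5125,.2273,.021])):
  for nm in('top','scene','wrist'):
    J=i if nm=='wrist' else viewer.camera_info(nm);c=J['R']@np.array(X)+J['t'];print(n,nm,c[0]/c[2]*J['fx']+J['cx'],c[1]/c[2]*J['fy']+J['cy'])
# lens plane/centre from wrist depth, in world
v,u=np.nonzero((d>.05)&(d<.235));ok=v<290;v,u=v[ok],u[ok]
o,_=ray(i,0,0);C=np.stack([(u-i['cx'])/i['fx']*d[v,u],(v-i['cy'])/i['fy']*d[v,u],d[v,u]]);W=(i['R'].T@(C-i['t'][:,None])).T
T=np.array(i['tool_from_camera']);X=(T[:3,:3]@C).T+T[:3,3];k=(X[:,0]>.045)&(abs(X[:,1])<.045)&(X[:,2]<.0);w=W[k]
print(np.percentile(w[:,2],[2,50,98]),cv2.minEnclosingCircle(w[w[:,0]>.485][:,:2].astype(np.float32)))
a=cv2.resize(t[215:315,190:290,::-1],(400,400));b=cv2.resize(q[150:250,310:410,::-1],(400,400));f=np.hstack([a,b]);cv2.imwrite('pics/f.png',f)
```

```text
14.95 [0.4152 0.2103 0.1039] [ 0.026  -0.3929 -0.9107] 0.1334805302267958
(array([ 0.0006,  0.0026, -0.0012]), array([ 0.0007, -0.0012,  0.0004]))
lens top 236.0013567318448 261.6513264692175
lens scene 365.5333983833918 186.07924289944168
lens wrist 324.76256409196384 156.15279777826504
wheel top 241.05230472406586 267.2324809105063
wheel scene 363.03833717422 214.9026337170677
wheel wrist 321.5393782388979 19.77447269839601
[0.1189 0.1204 0.1231] ((0.5124409794807434, 0.2280765324831009), 0.034912630915641785)
```

View pics/f.png

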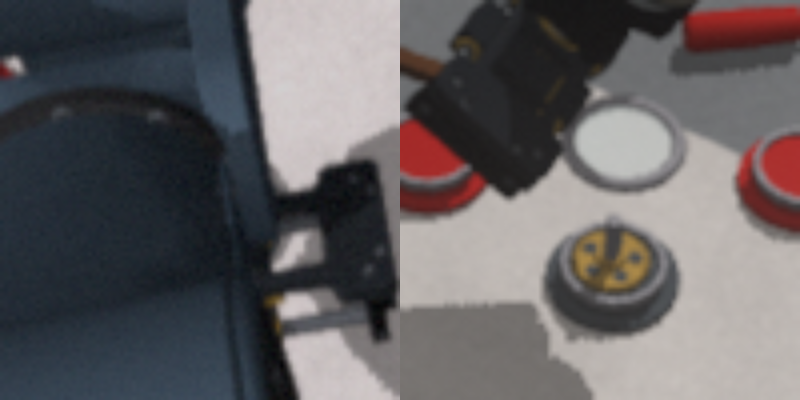

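In the scene view the lens is at (366.2,185.5), where (365.5,186.1) was predicted. The wheel is seated at (362.5,214.5), where (363.0,214.9) was predicted. The lens is centred and level at 0.12 m, so I'm handing in.

```bash
python3 -c "
from rig import ticket
print(ticket.hand_in())"
```

```text
the job is handed in; nothing more can be done
None
```

The largest wheel stands flat inside the stage rim, and the gripper is holding the magnifier level about 12 cm above the bench, within about 1 mm of centred over it; the job was handed in at about 15 s.

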